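Swing the brass lever blank to its red stop

TASK

In the automaton workshop two lever blanks sit on drilling jigs, each turning on a pin between a black post and a red post. Push the free end of the brass lever round until the lever rests against the red stop post of its jig, and leave it there. Leave the steel-coloured lever as it is.

Things in the scene. Friction and masses are not known exactly. Their poses are not given: they have to be found in the camera images.
- brass_jig: grey plate under the brass lever, fixed, 120 x 184 x 15 mm. Origin: on the pivot axis at bench level; x: along the lever as it lies against the red stop; z up. The plate's 120 mm direction is turned +0.65 rad from x: it reaches 85 mm ahead, 35 mm behind the pivot, 92 mm to each side. Posts, 14 mm thick, tops 43 mm above the bench: red stop at (95, -18) mm, black at (8, 96) mm.
- brass_lever (a joint): angle of the brass lever on its pivot, rad, from the jig's x axis: 0 against the red stop, growing counter-clockwise seen from above, 1.3 against the black post; it starts in between. The pivot is stiff (about 0.2 N m of friction), so the lever stays where it is left.
- brass_end (a point): point on the centreline of the brass-yellow flat bar, half-way up it, 150 mm from the pivot; its x axis points outward along the bar. The bar is 22 mm wide, reaches 170 mm from the pivot, underside 17 mm and top 29 mm above the bench. From 120 mm outward it overhangs the plate, bare bench below and around, so closed fingers can be lowered beside it and push its edge.
- steel_end (a point): the same point on the other, steel-coloured lever (same sizes, on its own grey jig with its own red and black posts, on the other half of the bench). To be left alone.

How it is judged (in metres and radians):
At the end, for the whole second after the job is handed in: The brass lever lies at rest against its red stop, its joint within 0.12 rad of the stop (its free end within about 20 mm), and the steel lever is where it was, to within 15 mm at its end (value of joint brass_lever below 0.12 rad and velocity of joint brass_lever between -0.05 and 0.05 rad/s); the robot touches nothing.
It fails at once if the end of the steel lever is moved by more than 15 mm (distance of steel_end from where it was at the start of the episode above 0.015 m).
It also fails if it takes over 32 s, if anything falls off the work surface, if the arm or the gripper's body presses on something with over 40 N, if the wrist force passes 120 N, or if a joint passes its speed limit or range.

ROBOT

A 6-joint arm with a two-finger parallel gripper is mounted at the origin on the work surface. World frame = base frame: x ahead of the robot, y to its left, z up, the work surface at z = 0. Lengths are in mm, angles in rad, forces in N, time in s.
With the tool pointing down it reaches from about 300 to 850 mm from the base axis. Payload 5.4 kg.
Tool frame: the origin (TCP) lies on the centre line of the jaws, within the pads' length; the fingertips stand 25 mm ahead of it and the grasp point (between the pads) lies 6 mm ahead of it; z points along the fingers, x is the direction in which the jaws open and shut, and the axes are right-handed (so a half turn about z gives the same grasp; the last joint's range is limited). The gripper opens to 85 mm and grips with 20 to 120 N. Pads are 22 mm wide; open, the fingers measure 114 mm over their backs; the gripper's body (76 mm by 85 mm) begins 54 mm behind the grasp point. The pads swing forward as they close: fully open they stand 13 mm farther back than shut.
Start: joints at [0.964, 0.158, 1.597, -0, 1.386, -0.21], TCP at [222.228, 530.303, 256.299] pointing down, gripper open.
Joint ranges: [-2.91, 2.91], [-0.94, 2.29], [0.18, 2.7], [-1.29, 4.43], [0.17, 2.64], [-3, 3]. Speed limits (rad/s): [2.57, 2.57, 3.14, 3.14, 3.14, 3.14].

INTERFACE

Orientations are given as a rotation vector (axis times angle).
In Python, from cell import observe, camera, camera_info, hand_in gives the robot as it stands.
- The arm moves only by the tool drive_tool, never from a script. Its arguments are lists of equal length, an entry for each row: "slide": the shift along the tool's x, y, z in units of 25 mm (1.0 is 25 mm), a list of three; "yaw": the turn about the tool's z in units of 6 degrees (1.0 is 6 degrees). A call has exactly 8 rows; each row is the pose to reach, as a shift and turn from the pose measured when the call began, along the tool's axes at that moment; what a row does not reach only later rows make up. A row lasts 1/12 s, in which the tool goes at most 41.7 mm and 7.16 degrees, less where a joint would pass 70% of its speed; a pose out of reach is approached as far as the arm can. A call with a gripper value outside its range is refused whole. "claw" is the opening, from 0 (shut) to 1 (fully open), set as the call begins (left out, the last holds). The fingers move at their own pace and stop on an object; "squeeze" is the grip in N (left out, the last holds). Time passes only in rows, so rows that repeat a pose let the fingers close, or fill a call up. It gives the time, the measured TCP pose, the force and the opening at its end, in the units of the state.
- observe(): the state, without advancing time (a new reading comes with each control period).
- camera(name): name is "scene" or "top" or "wrist"; returns the picture (420x560x3 uint8, red, green, blue); there is no depth.
- camera_info(name): a dict with "intrinsics" (3x3 intrinsics, pixels), "rvec" (rotation vector, rad) and "tvec" (3), from world to camera coordinates, as OpenCV has them; the wrist camera has in their place "hand_eye" (4x4, takes a point from camera to tool coordinates, whose origin is the TCP and whose axes are the tool frame's). Camera axes: x right, y down, z forward; pixel columns grow to the right and rows downward; lengths in mm; the calibration is good to about 2 mm. A picture is of the moment at which its call begins: read the wrist's pose just before it. camera_info takes no time and is no camera call.
- hand_in(): hands the job in, once; it reports no verdict.
The state is a dict: "time_s": time; "joints": joint angles; "qvel": joint speeds; "joint_efforts": joint torques, N m; "ee_pos": TCP position; "ee_rot": TCP orientation; "wrist_force": force on the tool from outside, world axes, zero at the start; "moment": the same for the moment, N m; "finger_gap": finger opening in mm.
Only numpy, scipy, OpenCV 4.12 (cv2) and the standard library are available. Lean on these libraries where they do the work, as an engineer would, in place of code of your own. Each camera call takes 0.05 s, during which the arm holds its last target.

## Working session

There is one attempt and no reset: what is moved stays moved. The work goes in short steps, Python scripts to look and compute and a tool call to move; the robot and the scene stay as the last step left them, time stands still between calls to the robot, and variables do not carry over. Pictures are saved under pics/ and viewed, and the job is handed in when it is done.

Besides the shell and the picture viewer there is one more tool, called after "Request:" as name(argument=value, ...), one argument or row to a line, values as JSON. drive_tool: Moves the arm, as the interface text tells. Its arguments: {"type":"object","properties":{"slide":{"type":"array"},"yaw":{"type":"array"},"claw":{"type":"number"},"squeeze":{"type":"number"}},"required":["slide","yaw"]}

```bash
ls; mkdir -p pics; python3 - <<'E'
from cell import *
import cv2
for n in("scene","top"):
    cv2.imwrite(f"pics/{n}0.png",camera(n)[:,:,::-1]); print(n,camera_info(n))
s=observe();print(s["time_s"],s["ee_pos"],s["ee_rot"],s["finger_gap"])
E
```

```text
pics
scene {'intrinsics': array([[403.35272759,   0.        , 276.57103005],
       [  0.        , 403.35272759, 206.76220898],
       [  0.        ,   0.        ,   1.        ]]), 'rvec': array([ 2.18654521,  1.29251186, -0.42153095]), 'tvec': array([-336.91894098, -337.81683268, 1157.96276437])}
top {'intrinsics': array([[379.50141018,   0.        , 279.56426615],
       [  0.        , 379.50141018, 207.61026746],
       [  0.        ,   0.        ,   1.        ]]), 'rvec': array([ 2.16678867, -2.1997652 ,  0.15262583]), 'tvec': array([ 43.02270363, 556.91584192, 731.58001267])}
0.1 [221.93570853 529.90608483 255.40056681] [ 2.61516042e+00  1.73971891e+00 -2.50168869e-03] 85.41613190983053
```

View pics/scene0.png

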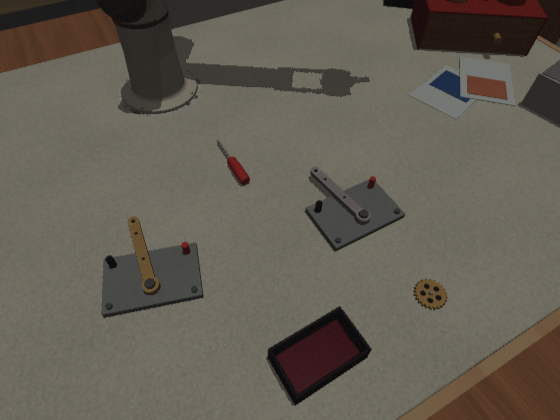

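View pics/top0.png

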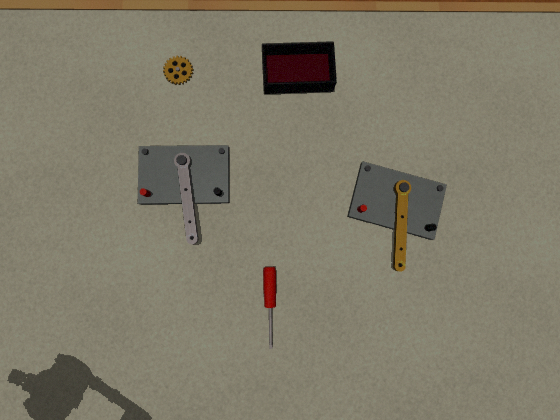

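The scene view shows the brass lever at lower left, with its pivot near (150,285), tip near (134,219), red post (185,247) and black post (111,262). In the top view the pivot is near (403,187), tip (400,267), red post (362,209) and black post (431,228). I'll enlarge both to get more exact pixels.

```bash
python3 - <<'E'
import cv2,numpy as np
a=cv2.imread("pics/scene0.png")[205:325,90:215];b=cv2.imread("pics/top0.png")[155:280,340:455]
a=cv2.resize(a,(400,384),interpolation=cv2.INTER_CUBIC);b=cv2.resize(b,(368,400),interpolation=cv2.INTER_CUBIC)
c=np.zeros((400,780,3),np.uint8);c[:384,:400]=a;c[:,412:]=b
cv2.imwrite("pics/zoom0.png",np.clip(c*1.6,0,255).astype(np.uint8))
E
```

```text
(no output)
```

View pics/zoom0.png

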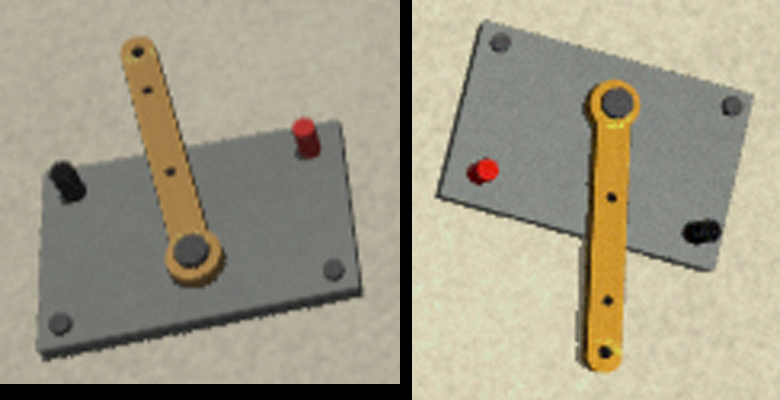

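```bash
cat > h.py <<'E'
import cv2,numpy as np
from cell import *
def P(n):
    i=camera_info(n);R=cv2.Rodrigues(i["rvec"])[0];return i["intrinsics"]@np.c_[R,i["tvec"]]
def tri(s,t):
    X=cv2.triangulatePoints(P("scene"),P("top"),np.array(s,float).reshape(2,1),np.array(t,float).reshape(2,1));return (X[:3]/X[3]).ravel()
def px(n,X):
    q=P(n)@np.r_[X,1];return q[:2]/q[2]
def at_h(n,uv,z):
    p=P(n);A=np.c_[p[:,0],p[:,1],-np.r_[uv,1]];return np.linalg.solve(A,-(p[:,2]*z+p[:,3]))[:2]
E
python3 - <<'E'
from h import *
S=lambda x,y:(x/3.2+90-.34,y/3.2+205-.34)
T=lambda x,y:((x-412)/3.2+340-.34,y/3.2+155-.34)
d={}
for k,s,t in [("pivot",(191,248),(617,102)),("tiphole",(137,51),(605,352)),("hole2",(147,90),(608,300)),("hole1",(170,171),(612,197)),("red",(303,124),(488,169)),("black",(62,170),(712,230))]:
    X=tri(S(*s),T(*t));d[k]=X;print(k,X.round(1),px("scene",X)-S(*s), "top z29:",at_h("top",T(*t),29).round(1))
p=d["pivot"];
print({k:(np.linalg.norm((v-p)[:2]).round(1),np.arctan2(*(v-p)[1::-1]).round(3)) for k,v in d.items()})
s=observe();R=cv2.Rodrigues(s["ee_rot"])[0];print(s["ee_pos"],R.round(3),s["joints"].round(3))
E
```

```text
pivot [ 596.4 -217.6   33.8] [0.10781305 0.01044979] top z29: [ 597.3 -219.1]
tiphole [ 440.  -203.6   28.9] [0.03980341 0.00519504] top z29: [ 440.  -203.4]
hole2 [ 472.2 -207.2   28.2] [-0.03425734 -0.00425953] top z29: [ 472.1 -207. ]
hole1 [ 536.8 -212.8   28.4] [-0.09336575 -0.0103062 ] top z29: [ 536.7 -212.8]
red [ 554.1 -130.7   43.6] [-0.07839351 -0.00423314] top z29: [ 555.5 -134.6]
black [ 514.5 -268.9   42.3] [-0.35517506 -0.0563447 ] top z29: [ 514.9 -275.6]
{'pivot': (np.float64(0.0), np.float64(0.0)), 'tiphole': (np.float64(157.1), np.float64(3.052)), 'hole2': (np.float64(124.7), np.float64(3.058)), 'hole1': (np.float64(59.8), np.float64(3.062)), 'red': (np.float64(96.7), np.float64(2.024)), 'black': (np.float64(96.7), np.float64(-2.582))}
[221.93570853 529.90608483 255.40056681] [[ 0.386  0.922 -0.001]
 [ 0.922 -0.386 -0.001]
 [-0.002 -0.    -1.   ]] [ 0.964  0.159  1.598  0.     1.386 -0.21 ]
```

Everything triangulates well: bar top 28–29 mm, post tops 42–44 mm, both posts 96.7 mm from the pivot. The jig x axis is at 2.21 rad and the lever at 3.055 rad, so its joint is at about 0.84. I'll close the fingers and travel high to the black-post side of the bar's end.

Request:
drive_tool(
  slide=[
    [-1,0.8,0],
    [-2,1.6,0],
    [-3,2.4,0],
    [-4,3.2,0],
    [-5,4,0],
    [-6,4.8,0],
    [-7,5.6,0],
    [-8,6.4,0],
  ],
  yaw=[0,0,0,0,0,0,0,0],
  claw=0,
)

```text
time_s: 0.77
ee_pos: [292.0, 282.1, 255.2]
ee_rot: [2.615, 1.74, -0.003]
wrist_force: [2.2, 0.1, 0.2]
finger_gap: -0.1
```

Request:
drive_tool(
  slide=[
    [-1,0.8,0],
    [-2.1,1.7,0],
    [-3.2,2.5,0],
    [-4.3,3.4,0],
    [-5.4,4.3,0],
    [-6.5,5.2,0],
    [-7.6,6.0,0],
    [-8.7,6.9,0],
  ],
  yaw=[0,0,0,0,0,0,0,0],
)

```text
time_s: 1.43
ee_pos: [366.9, 13.3, 255.4]
ee_rot: [2.615, 1.74, -0.003]
wrist_force: [0.9, 0.8, 0.6]
finger_gap: -0.3
```

Request:
drive_tool(
  slide=[
    [-1.1,0.9,0],
    [-2.2,1.8,0],
    [-3.3,2.6,0],
    [-4.4,3.5,0],
    [-5.5,4.4,0],
    [-6.6,5.2,0],
    [-7.7,6.1,0],
    [-8.7,6.9,0],
  ],
  yaw=[0,0,0,0,0,0,0,0],
)

```text
time_s: 2.1
ee_pos: [442.0, -255.9, 255.1]
ee_rot: [-2.616, -1.739, 0.004]
wrist_force: [0.5, 0.2, 0.4]
finger_gap: 0.2
```

Request:
drive_tool(
  slide=[
    [0,0,1.1],
    [0,0,2.2],
    [0,0,3.3],
    [0,0,4.4],
    [0,0,5.5],
    [0,0,6.6],
    [0,0,7.2],
    [0,0,7.2],
  ],
  yaw=[0,0,0,0,0,0,0,0],
)

```text
time_s: 2.77
ee_pos: [438.9, -253.7, 70.9]
ee_rot: [-2.609, -1.734, 0.007]
wrist_force: [0.0, -0.5, -0.3]
finger_gap: 0.3
```

```bash
python3 - <<'E'
from h import *
for n in("scene","top"):
    cv2.imwrite(f"pics/{n}1.png",camera(n)[:,:,::-1])
a=cv2.imread("pics/scene1.png")[150:330,60:260];b=cv2.imread("pics/top1.png")[140:320,320:520]
cv2.imwrite("pics/c1.png",cv2.resize(np.hstack([a,b]),None,fx=2,fy=2))
s=observe();print(s["ee_pos"],s["wrist_force"])
E
```

```text
[ 441.37992959 -255.92059729   74.9509602 ] [ 0.52483399 -0.39224968  0.64604894]
```

View pics/c1.png

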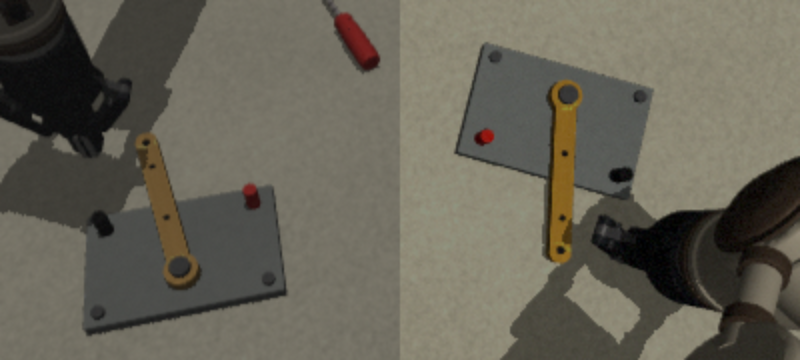

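The closed fingers (about (86,147) in the left crop, (605,232) in the right) stand clear beside the bar's end, on the black-post side. Lowering to TCP z ≈ 36.

Request:
drive_tool(
  slide=[
    [0,0,0.4],
    [0,0,0.8],
    [0,0,1.2],
    [0,0,1.55],
    [0,0,1.55],
    [0,0,1.55],
    [0,0,1.55],
    [0,0,1.55],
  ],
  yaw=[0,0,0,0,0,0,0,0],
)

```text
time_s: 3.53
ee_pos: [441.6, -256.2, 36.7]
ee_rot: [-2.616, -1.739, 0.004]
wrist_force: [-0.4, 0.8, 0.3]
finger_gap: 0.1
```

```bash
python3 - <<'E'
from h import *
s=observe();R=cv2.Rodrigues(s["ee_rot"])[0];print(s["ee_pos"],s["wrist_force"],R.round(3))
p=np.array([596.6,-218.0])
for th in np.linspace(3.055,2.211,8):
    off=11+17
    q=p+150*np.array([np.cos(th),np.sin(th)])+off*np.array([-np.sin(th),np.cos(th)])
    d=np.r_[q,36]-s["ee_pos"];print(round(th,2),q.round(1),(R.T@d/25).round(2))
E
```

```text
[ 441.644804   -256.22760238   36.67915518] [-0.39487276  0.84630346  0.28797761] [[ 0.387  0.922 -0.002]
 [ 0.922 -0.387 -0.001]
 [-0.002 -0.002 -1.   ]]
3.06 [ 444.7 -232.9] [ 0.91 -0.25  0.03]
2.93 [ 444.  -214.5] [ 1.57 -0.56  0.03]
2.81 [ 445.6 -196.2] [ 2.27 -0.78  0.02]
2.69 [ 449.3 -178.2] [ 3.   -0.93  0.02]
2.57 [ 455.1 -160.8] [ 3.73 -0.98  0.02]
2.45 [ 463.  -144.2] [ 4.46 -0.94  0.02]
2.33 [ 472.9 -128.7] [ 5.19 -0.82  0.02]
2.21 [ 484.5 -114.4] [ 5.89 -0.61  0.02]
```

Request:
drive_tool(
  slide=[
    [0.4,-0.1,0],
    [0.8,-0.2,0],
    [1.2,-0.4,0],
    [1.6,-0.55,0],
    [1.95,-0.7,0],
    [2.3,-0.8,0],
    [2.65,-0.85,0],
    [3.0,-0.93,0],
  ],
  yaw=[0,0,0,0,0,0,0,0],
)

```text
time_s: 4.2
ee_pos: [449.5, -177.3, 36.7]
ee_rot: [2.616, 1.74, -0.003]
wrist_force: [0.5, -1.8, 0.3]
finger_gap: -0.2
```

```bash
python3 - <<'E'
from h import *
for n in("scene","top"):
    cv2.imwrite(f"pics/{n}2.png",camera(n)[:,:,::-1])
a=cv2.imread("pics/scene2.png")[150:330,60:260];b=cv2.imread("pics/top2.png")[140:320,320:520]
cv2.imwrite("pics/c2.png",cv2.resize(np.hstack([a,b]),None,fx=2,fy=2))
s=observe();print(s["ee_pos"],s["wrist_force"])
E
```

```text
[ 448.99951762 -176.34495168   36.27040092] [-0.33574524 -0.03535454 -0.32721304]
```

View pics/c2.png

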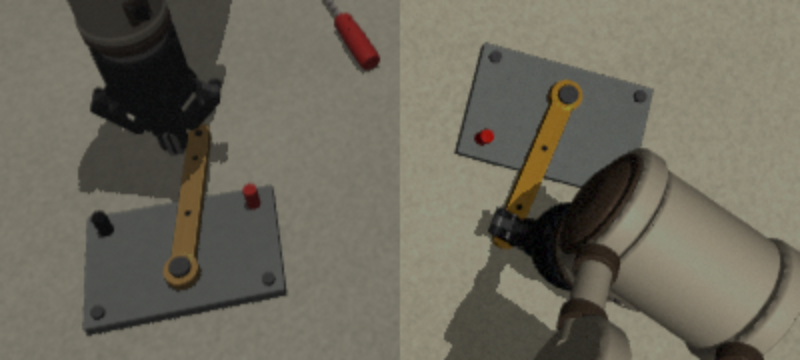

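The lever follows (tip now near (503,238) in the right crop), at about 2 N. I'll continue to just short of the stop.

Request:
drive_tool(
  slide=[
    [0.3,-0.02,0],
    [0.6,-0.05,0],
    [0.9,-0.05,0],
    [1.2,-0.03,0],
    [1.5,0,0],
    [1.75,0.05,0],
    [2.0,0.08,0],
    [2.2,0.12,0],
  ],
  yaw=[0,0,0,0,0,0,0,0],
)

```text
time_s: 4.97
ee_pos: [473.2, -126.1, 36.1]
ee_rot: [-2.613, -1.74, 0.004]
wrist_force: [-0.8, -1.5, 0.3]
finger_gap: -0.1
```

```bash
python3 - <<'E'
from h import *
for n in("scene","top"):
    cv2.imwrite(f"pics/{n}3.png",camera(n)[:,:,::-1])
a=cv2.imread("pics/scene3.png")[150:330,60:260];b=cv2.imread("pics/top3.png")[140:320,320:520]
cv2.imwrite("pics/c3.png",cv2.resize(np.hstack([a,b]),None,fx=2,fy=2))
s=observe();print(s["ee_pos"],s["wrist_force"])
R=cv2.Rodrigues(s["ee_rot"])[0]
for off in (20,25,28): 
    th=2.211;q=np.array([596.6,-218])+150*np.array([np.cos(th),np.sin(th)])+off*np.array([-np.sin(th),np.cos(th)])
    print(off,q,R.T@(np.r_[q,36]-s["ee_pos"])/25)
E
```

```text
[ 473.21599318 -125.8559823    36.09397038] [0.51176205 0.00210099 0.36427751]
20 [ 490.95669867 -109.65105961] [0.8713625  0.40554776 0.00199451]
25 [ 486.94682813 -112.63785358] [0.69936753 0.30348136 0.00242007]
28 [ 484.5409058  -114.42992996] [0.59617055 0.24224153 0.00267541]
```

View pics/c3.png

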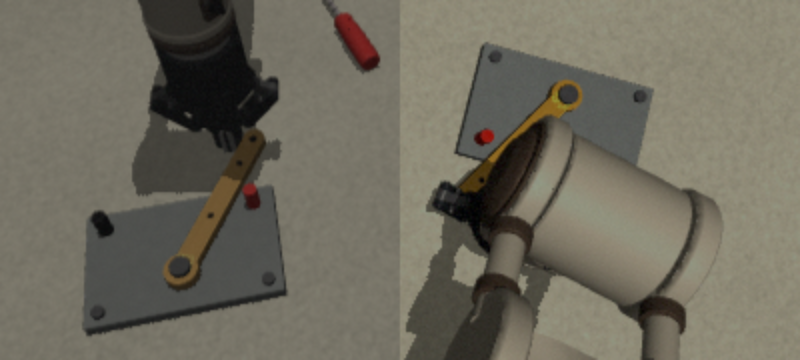

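The bar is now nearly at the red post (left crop, bar edge by (247,190)). Small steps from here, watching the force.

Request:
drive_tool(
  slide=[
    [0.08,0.03,0],
    [0.16,0.06,0],
    [0.24,0.1,0],
    [0.32,0.13,0],
    [0.4,0.16,0],
    [0.45,0.18,0],
    [0.45,0.18,0],
    [0.45,0.18,0],
  ],
  yaw=[0,0,0,0,0,0,0,0],
)

```text
time_s: 5.73
ee_pos: [481.8, -117.1, 36.0]
ee_rot: [-2.612, -1.741, 0.003]
wrist_force: [-0.7, 0.8, -0.7]
finger_gap: -0.0
```

Request:
drive_tool(
  slide=[
    [0.04,0.02,0],
    [0.08,0.04,0],
    [0.12,0.06,0],
    [0.16,0.08,0],
    [0.2,0.1,0],
    [0.2,0.1,0],
    [0.2,0.1,0],
    [0.2,0.1,0],
  ],
  yaw=[0,0,0,0,0,0,0,0],
)

```text
time_s: 6.4
ee_pos: [486.1, -113.3, 36.0]
ee_rot: [-2.612, -1.741, 0.003]
wrist_force: [-0.5, -0.4, 0.5]
finger_gap: -0.0
```

```bash
python3 - <<'E'
from h import *
for n in("scene","top"):
    cv2.imwrite(f"pics/{n}4.png",camera(n)[:,:,::-1])
a=cv2.imread("pics/scene4.png")[195:315,120:220]
cv2.imwrite("pics/c4.png",cv2.resize(a,None,fx=5,fy=5,interpolation=cv2.INTER_CUBIC))
s=observe();print(s["ee_pos"],s["wrist_force"])
E
```

```text
[ 486.05677102 -113.38605918   36.03309428] [-0.9747025   1.27491923 -0.85236527]
```

View pics/c4.png

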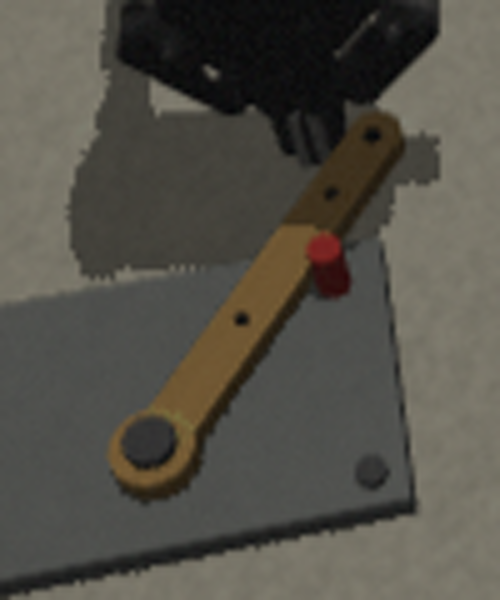

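```bash
python3 - <<'E'
from h import *
p=np.array([596.6,-218])
for x,y in((373,134),(331,193),(241,318)):
    q=at_h("scene",(x/5+120-.4,y/5+195-.4),29);d=q-p;print(q,np.hypot(*d),np.arctan2(d[1],d[0])-2.211)
E
```

```text
[503.24309815 -91.62418649] 157.11892745194706 -0.003958066019274398
[ 522.62823222 -117.80227477] 124.54479744369294 -0.0042599244167056405
[ 560.86727392 -170.04474622] 59.804130950992764 0.00017103439113119734
```

The angle measures 0.00 rad from the stop. One small nudge should show by force that it is touching.

Request:
drive_tool(
  slide=[
    [0.03,0.02,0],
    [0.06,0.04,0],
    [0.1,0.06,0],
    [0.1,0.06,0],
    [0.1,0.06,0],
    [0.1,0.06,0],
    [0.1,0.06,0],
    [0.1,0.06,0],
  ],
  yaw=[0,0,0,0,0,0,0,0],
)

```text
time_s: 7.17
ee_pos: [486.8, -112.6, 35.8]
ee_rot: [-2.61, -1.741, 0.01]
wrist_force: [-8.5, -7.0, 2.9]
finger_gap: -0.1
```

Force rose to 11 N with the tool held back, so the lever is against the stop. Now I'll back away, then lift.

Request:
drive_tool(
  slide=[
    [-0.3,-0.2,0],
    [-0.6,-0.4,0],
    [-0.9,-0.6,0],
    [-1.2,-0.8,0],
    [-1.2,-0.8,-1],
    [-1.2,-0.8,-2],
    [-1.2,-0.8,-3],
    [-1.2,-0.8,-4],
  ],
  yaw=[0,0,0,0,0,0,0,0],
)

```text
time_s: 7.83
ee_pos: [456.9, -132.8, 137.1]
ee_rot: [-2.611, -1.74, 0.009]
wrist_force: [0.8, -0.4, 0.0]
finger_gap: 0.1
```

Request:
drive_tool(
  slide=[
    [-0.5,-0.5,-0.5],
    [-1,-1,-1],
    [-1.5,-1.5,-1.5],
    [-2,-2,-2],
    [-2.5,-2.5,-2.5],
    [-3,-3,-3],
    [-3,-3,-3],
    [-3,-3,-3],
  ],
  yaw=[0,0,0,0,0,0,0,0],
)

```text
time_s: 8.5
ee_pos: [359.1, -173.9, 213.3]
ee_rot: [-2.614, -1.739, 0.008]
wrist_force: [-0.3, -0.3, -0.4]
finger_gap: -0.3
```

```bash
python3 - <<'E'
from h import *
for n in("scene","top"):
    cv2.imwrite(f"pics/{n}5.png",camera(n)[:,:,::-1])
a=cv2.imread("pics/scene5.png")[195:315,120:220];b=cv2.imread("pics/top5.png")
cv2.imwrite("pics/c5.png",np.hstack([cv2.resize(a,(350,420),interpolation=cv2.INTER_CUBIC),b[:,120:]]))
c0=cv2.imread("pics/top0.png")[140:260,130:240].astype(int);print("steel diff",np.abs(c0-b[140:260,130:240]).mean(),np.abs(c0-b[140:260,130:240]).max())
s=observe();print(s["ee_pos"],s["wrist_force"],s["time_s"])
E
```

```text
steel diff 4.732424242424242 23
[ 359.23854875 -172.97505621  212.15203891] [-0.61875347  0.35539885  0.4872247 ] 8.6
```

View pics/c5.png

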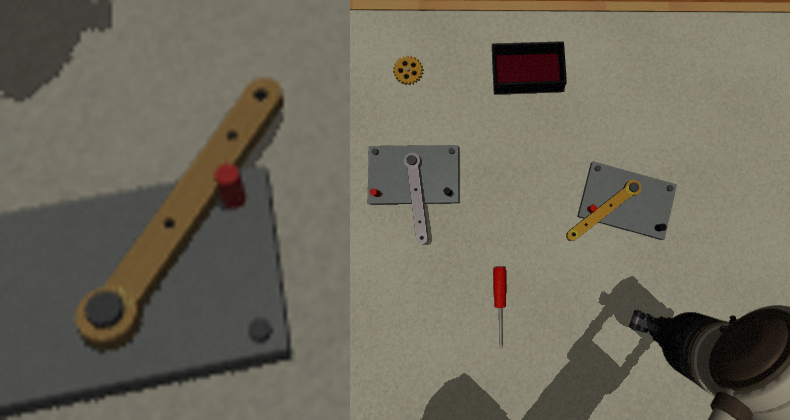

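The brass bar lies against the red post (tip at (260,95) in the left zoom, (572,234) in the right panel). The robot is clear of everything and the steel lever's place is unchanged.

```bash
python3 - <<'E'
from h import *
p=np.array([596.6,-218])
q=at_h("scene",(260/3.5+120-.4,95/3.5+195-.4),29);d=q-p;print(np.hypot(*d),np.arctan2(d[1],d[0])-2.211)
print(hand_in())
E
```

```text
156.09053355660228 -0.003117008161426238
the job is handed in; nothing more can be done
None
```

I pushed the brass lever round with closed fingers until it rested against the red stop, from about 0.84 rad to about 0 rad. I then backed off, lifted clear and handed the job in at about 8.6 s.

- **Brass lever:** with the robot clear, the last image measured the joint at -0.003 rad, well inside the 0.12 rad limit. On the final nudge the push force rose from about 2 N to about 11 N, which confirmed contact with the stop.
- **Steel lever:** it looks unchanged in the top view. The before/after difference of that region was at most 23 grey levels, which I took for image noise. I did not measure its end position in millimetres.
- **Robot at the end:** it was touching nothing, about 210 mm above the bench, with the wrist force under 1 N.

No check failed or disagreed.

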